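# Drop the lock cylinders out of the drop-bottom bin

## Task

Two identical wooden drop-bottom bins stand on the bench. Empty the one that holds the two silver lock cylinders: pull the bolt at its front by the upright handle so that its floor swings open and both cylinders drop into the catch tray below, and leave them lying there. Leave the other bin, with the brass padlock in it, bolted and full.

Things in the scene. Friction and masses are not known exactly. Their poses are not given: they have to be found in the camera images.
- bin_1: Wooden drop-bottom bin holding the two lock cylinders, fixed on the bench left or right of the vice. Origin on the bench under the box's middle; x to its back, -x to its bolt side, y left. Box open on top (rim 185 mm up), inside 90 x 80 mm, 50 mm deep, walls 8 mm; dark steel floor (top 135 mm up) hinged at the back. Over all x -97 (the bolt handle) to +53 mm, y -48 to +48 mm.
- bin_1_grip (a point): Centre of the bolt handle's grip: an upright dark steel block, 14 mm along the bin's x, 22 along its y, 42 tall, top 222 mm above the bench, on a thin stem down to the bolt under the floor's front edge. On the bin's middle line, 90 mm in front of its origin with the bolt in, 30 mm clear of the box's front wall; slides with the bolt. The point's axes are the bin's.
- bin_1_tray (a point): Middle of the inner bottom of this bin's catch tray, part of the stand, 14 mm above the bench, below the box and open to the front above its rim: inside 132 mm along the bin's x, 80 along its y, rim 45 mm above the bench; 21 mm in front of the bin's origin.
- bin_1_bolt (a joint): Bolt of this bin (m): 0 fully in, grows as it is pulled straight out along the bin's -x, 0.035 at its end stop; the floor is freed from about 0.014 on. It slides with 2 to 4 N of friction and stays where it is left. It may start up to 0.003 out.
- bin_1_floor (a joint): Hinged steel floor of this bin (rad): 0 shut, held up by the bolt; falls open by its own weight to 1.45, hanging down.
- cylinder_1: One silver lock cylinder (flat profile cylinder lying on its side), 33 x 63 x 17 mm, origin at the centre of its underside; lies loose on the floor of bin_1's box.
- cylinder_3: The other silver lock cylinder, same shape and size, beside the first.
- bin_2: The other bin, identical in build (same measures as bin_1), bolted, with a brass padlock lying in it. To be left alone.
- bin_2_floor (a joint): Hinged floor of the other bin (rad): 0 shut; must stay shut.
- bin_2_bolt (a joint): Bolt of the other bin (m): 0 fully in; frees that floor from about 0.014 on. Must stay in.
- padlock_lying: Small brass padlock, 67 x 44 x 18 mm, lying on the floor of bin_2's box, origin at the centre of its underside. It must stay there.

How it is judged:
By the outcome, as a careful person would: the job done as asked, in the order asked, and still so for the second after the job is handed in, with the robot touching nothing.
It also fails if it takes over 29 s, if anything falls off the work surface, if the arm or the gripper's body presses on something with over 40 N, if the wrist force passes 120 N, or if a joint passes its speed limit or range.

## Robot

A 6-joint arm with a two-finger parallel gripper is mounted at the origin on a cart in front of the work surface, level with it; the furniture and walls round the work are solid. World frame = base frame: x ahead of the robot, y to its left, z up, the work surface at z = 0. Lengths are in m, angles in rad, forces in N, time in s.
With the tool pointing down it reaches from about 0.275 to 0.825 m from the base axis. Payload 4.9 kg.
Tool frame: the origin (TCP) lies between the finger pads; the fingertips stand 8 mm ahead of it and the grasp point (between the pads) lies 11 mm behind it; z points along the fingers, y is the direction in which the jaws open and shut (so a half turn about z gives the same grasp; the last joint's range is limited). The gripper opens to 85 mm and grips with 20 to 120 N. Pads are 22 mm wide; open, the fingers measure 114 mm over their backs; the gripper's body (76 mm by 85 mm) begins 54 mm behind the grasp point. The pads swing forward as they close: fully open they stand 13 mm farther back than shut.
Start: joints at [-1.27, 0.326, -0.193, 1.052, 0, 1.437], TCP at [0.232, -0.499, 0.239] pointing down, gripper open.
Joint ranges: [-2.65, 2.65], [-0.97, 1.79], [-1.3, 1.35], [-1.93, 2.1], [-1.47, 1.37], [-3.14, 3.14]. Speed limits (rad/s): [2.57, 2.57, 3.14, 3.14, 3.14, 3.14].

## Interface

Orientations are given as a rotation vector (axis times angle).
In Python, from rig import manip, cams gives the robot as it stands. The module is installed in compiled form; this text tells all that it offers. Calls block until the motion is done:
- manip.movep(position, orientation): joint-space move of the TCP to a pose.
- manip.move_l(position, rot=None, feed=0.15): straight line of the TCP; rot=None keeps the orientation; feed is the mean speed in m/s.
- manip.move_joints(angles): joint-space move.
- manip.grip(opening, f_grip=None): opening from 0.0 (shut) to 1.0 (fully open); f_grip is the grip in N (None keeps the last); returns when the fingers have stopped.
- manip.hold(seconds).
- manip.ik(position, orientation): joint angles nearest the present ones, or None.
- cams.grab_frame(name): name is "scene" or "side" or "wrist"; returns (picture, depth): 384x512x3 uint8, blue, green, red; 384x512 float32, m along the optical axis (not along the pixel's ray), 0 where there is no reading.
- cams.get_calibration(name): a dict with "fx", "fy", "cx", "cy" (pixels), "R" (3x3) and "t" (3): a world point X has camera coordinates R X + t. Camera axes: x right, y down, z forward; pixel columns grow to the right and rows downward; lengths in m; the calibration is good to about 2 mm. A picture is of the moment at which its call begins: read the wrist's pose just before it. get_calibration takes no time and is no camera call; for the wrist camera it gives the pose at the moment of the call.
A pose or a line that the arm cannot do raises manip.IKError and nothing moves.
- manip.finish_job(): hands the job in, once; it reports no verdict.
Readings, each from a call of its own:
- manip.read_t(): time.
- manip.read_joints(): joint angles.
- manip.read_qvel(): joint speeds.
- manip.read_joint_torque(): joint torques, N m.
- manip.read_position(): TCP position.
- manip.read_ee_rot(): TCP orientation.
- manip.read_ft_force(): force on the tool from outside, world axes, zero at the start.
- manip.read_torque(): the same for the moment, N m.
- manip.read_grip_width(): opening from 0.0 (shut) to 1.0 (fully open).
Only numpy, scipy, OpenCV 4.12 (cv2) and the standard library are available. Lean on these libraries where they do the work, as an engineer would, in place of code of your own. Each camera call takes 0.05 s, during which the arm holds its last target.

## Working session

There is one attempt and no reset: what is moved stays moved. The work goes in short steps, each a Python script; the robot and the scene stay as the last script left them, time stands still between calls to the robot, and variables do not carry over. Pictures are saved under pics/ and viewed, and the job is handed in when it is done.

```bash
mkdir -p pics; python3 - <<'E'
from rig import manip,cams
import cv2,numpy as np
print(manip.read_t())
for n in ("scene","side","wrist"):
    p,d=cams.grab_frame(n); c=cams.get_calibration(n)
    cv2.imwrite(f"pics/{n}0.png",p); np.savez(f"pics/{n}0.npz",p=p,d=d,**c)
    print(n,{k:np.round(v,3).tolist() for k,v in c.items()})
print(manip.read_t(),manip.read_position(),manip.read_ee_rot(),manip.read_grip_width())
E
```

```text
0.0
scene {'fx': 373.883, 'fy': 373.883, 'cx': 258.212, 'cy': 186.63, 'R': [[-0.588, -0.808, -0.019], [-0.574, 0.434, -0.694], [0.57, -0.397, -0.719]], 't': [0.294, 0.422, 0.697]}
side {'fx': 372.593, 'fy': 372.593, 'cx': 255.82, 'cy': 185.991, 'R': [[0.876, -0.482, -0.005], [-0.252, -0.448, -0.858], [0.411, 0.753, -0.514]], 't': [-0.474, 0.234, 0.881]}
wrist {'fx': 318.247, 'fy': 318.247, 'cx': 257.298, 'cy': 192.059, 'R': [[0.422, -0.907, 0.0], [-0.875, -0.407, 0.261], [-0.237, -0.11, -0.965]], 't': [-0.55, -0.034, 0.377]}
0.15 [ 0.23157523 -0.49840385  0.23866922] [-3.06632759e+00 -6.77344662e-01  1.11732377e-04] 1.0028577316112284
```

View pics/scene0.png

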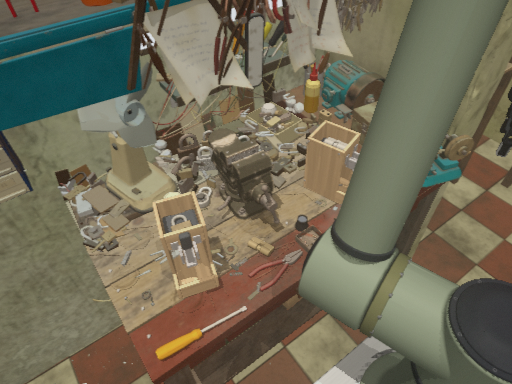

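View pics/side0.png

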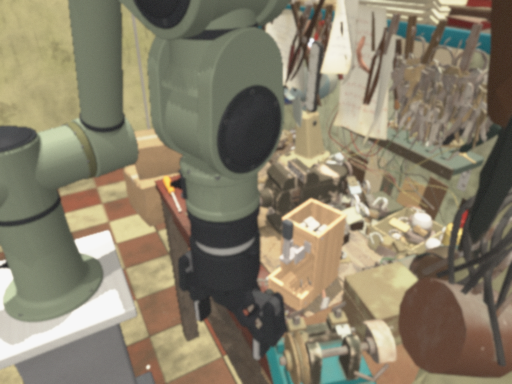

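View pics/wrist0.png

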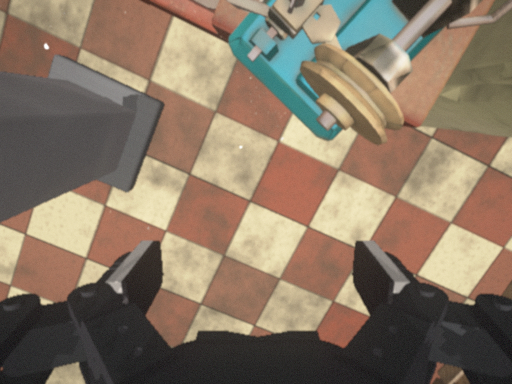

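The scene view shows the padlock bin on the left (about 185,240) and the cylinder bin on the right of the vice (about 335,150). The side view shows the cylinder bin and its grey handle (about 288,240). I'll zoom in and measure next.

```bash
python3 - <<'E'
import cv2,numpy as np
a=np.load("pics/side0.npz");s=np.load("pics/scene0.npz")
x=cv2.resize(a['p'][190:320,250:360],None,fx=4,fy=4,interpolation=2)
y=cv2.resize(s['p'][105:215,290:370],None,fx=4,fy=4,interpolation=2)
h=max(x.shape[0],y.shape[0])
pad=lambda i:cv2.copyMakeBorder(i,0,h-i.shape[0],0,0,0)
cv2.imwrite("pics/zoom0.png",np.hstack([pad(x),pad(y)]))
def world(f):
    d=f['d'];v,u=np.indices(d.shape)
    P=np.stack([(u-f['cx'])/f['fx']*d,(v-f['cy'])/f['fy']*d,d],-1)
    return (P-f['t'])@f['R']
for n,f,b in(("side",a,(190,320,250,360)),("scene",s,(105,215,290,365)),("sceneL",s,(185,300,145,225))):
    W=world(f)[b[0]:b[1],b[2]:b[3]].reshape(-1,3); ok=f['d'][b[0]:b[1],b[2]:b[3]].ravel()>0
    W=W[ok]
    for lo,hi in((.177,.192),(.195,.235)):
        m=(W[:,2]>lo)&(W[:,2]<hi); Q=W[m]
        print(n,lo,len(Q)); 
        if len(Q)<5: continue
        print(np.round(np.percentile(Q,[2,10,50,90,98],axis=0),3).tolist())
        q=np.median(Q[:,:2],0);Q=Q[np.linalg.norm(Q[:,:2]-q,axis=1)<.08]
        if len(Q)>5: print(cv2.minAreaRect(Q[:,:2].astype(np.float32)))
E
```

```text
side 0.177 810
[[0.358, -0.485, 0.177], [0.439, -0.333, 0.178], [0.517, -0.298, 0.184], [0.583, -0.231, 0.187], [0.592, -0.222, 0.19]]
((0.5109210014343262, -0.281732439994812), (0.15403899550437927, 0.09778366982936859), 18.58646583557129)
side 0.195 164
[[0.437, -0.314, 0.196], [0.438, -0.314, 0.199], [0.442, -0.308, 0.213], [0.449, -0.298, 0.223], [0.451, -0.295, 0.223]]
((0.44468823075294495, -0.30442574620246887), (0.014070771634578705, 0.022031215950846672), 20.355525970458984)
scene 0.177 501
[[0.475, -0.331, 0.177], [0.483, -0.323, 0.179], [0.532, -0.268, 0.185], [0.583, -0.226, 0.187], [0.592, -0.218, 0.188]]
((0.5350659489631653, -0.2758609354496002), (0.10715539008378983, 0.09905622899532318), 18.468921661376953)
scene 0.195 0
sceneL 0.177 733
[[0.453, 0.123, 0.178], [0.488, 0.132, 0.18], [0.531, 0.18, 0.185], [0.595, 0.224, 0.187], [0.602, 0.232, 0.189]]
((0.5259575247764587, 0.18156924843788147), (0.09768389910459518, 0.14874427020549774), 74.60881805419922)
sceneL 0.195 156
[[0.449, 0.191, 0.196], [0.45, 0.193, 0.2], [0.453, 0.202, 0.217], [0.46, 0.21, 0.223], [0.464, 0.212, 0.224]]
((0.45691779255867004, 0.2012312412261963), (0.022024454548954964, 0.014695566147565842), 75.16997528076172)
```

View pics/zoom0.png

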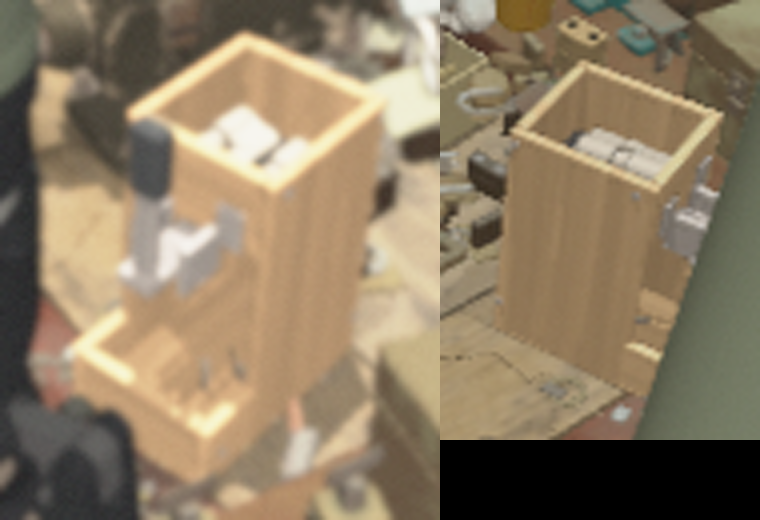

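Both zoomed views show two silver cylinders in the right-hand bin. The handle top is at (0.445, -0.304, 0.223), its 14 x 22 mm size matches the text, and the bin's yaw is about 18.5–20°. Next I'll move above the handle and measure it again with the wrist camera.

```bash
cat > h.py <<'E'
import numpy as np,cv2
from scipy.spatial.transform import Rotation as Ro
from rig import manip,cams
def rot(deg):
    c,s=np.cos(np.radians(deg)),np.sin(np.radians(deg))
    return Ro.from_matrix(np.array([[c,s,0],[s,-c,0],[0,0,-1]])).as_rotvec()
def world(d,f):
    v,u=np.indices(d.shape)
    P=np.stack([(u-f['cx'])/f['fx']*d,(v-f['cy'])/f['fy']*d,d],-1)
    return (P-f['t'])@f['R']
E
python3 - <<'E'
from h import *
r=rot(18.8)
p=np.array([.4447,-.3044])
x=np.array([np.cos(np.radians(18.8)),np.sin(np.radians(18.8))])
manip.move_l([.24,-.49,.31],feed=.2)
manip.movep([*(p-.03*x),.31],r)
c=cams.get_calibration("wrist");im,d=cams.grab_frame("wrist")
cv2.imwrite("pics/w1.png",im)
W=world(d,c).reshape(-1,3);W=W[d.ravel()>0]
for lo,hi in((.215,.23),(.182,.19)):
    Q=W[(abs(W[:,2]-(lo+hi)/2)<(hi-lo)/2)]
    if lo>.2: Q=Q[np.linalg.norm(Q[:,:2]-p,axis=1)<.03]
    else: Q=Q[np.linalg.norm(Q[:,:2]-p-.09*x,axis=1)<.08]
    print(len(Q),np.median(Q,0),cv2.minAreaRect(Q[:,:2].astype(np.float32)))
print(manip.read_t(),manip.read_position(),manip.read_joints())
E
```

```text
575 [ 0.44623933 -0.30478699  0.22102665] ((0.44536325335502625, -0.3049328327178955), (0.014239005744457245, 0.021500363945961), 16.981468200683594)
3196 [ 0.50078103 -0.29239614  0.18451432] ((0.5166916847229004, -0.2821471393108368), (0.07034670561552048, 0.09619414806365967), 17.977983474731445)
1.6917 [ 0.41555397 -0.31497964  0.30948858] [-7.89909459e-01  2.36049641e-01 -1.35327747e-01  1.20017968e+00
 -5.19482188e-04  2.02507654e+00]
```

View pics/w1.png

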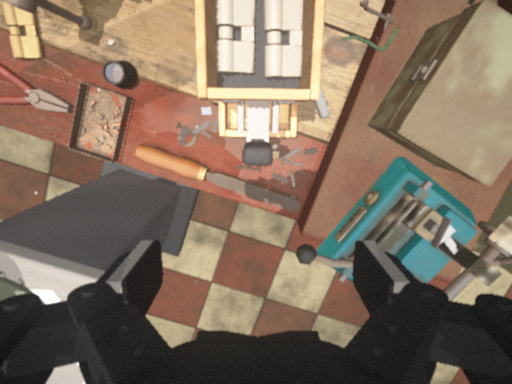

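The wrist view shows the two cylinders (235,35 and 283,35) and the handle (257,152). It puts the handle at (0.4452, -0.3048) with the top at 0.221 and yaw about 18°, which agrees with the side view. I'll grasp across the 22 mm side.

```bash
python3 - <<'E'
from h import *
r=rot(18.1)
p=[.4450,-.3047]
manip.movep([*p,.285],r)
manip.move_l([*p,.193],feed=.12)
print(manip.read_ft_force())
manip.grip(0.0,40)
print(manip.read_grip_width(),manip.read_ft_force(),manip.read_t(),manip.read_position())
im,d=cams.grab_frame("wrist");im2,_=cams.grab_frame("side")
cv2.imwrite("pics/w2.png",np.vstack([np.hstack([im,im2])])[::1][:, ::1][:384,:1024] if 0 else cv2.resize(np.hstack([im,im2]),(800,300)))
E
```

```text
[ 0.97260664 -0.69155162  0.2628484 ]
0.2497462964527512 [-0.8933747   1.32466262  3.32074099] 3.4917 [ 0.44501838 -0.30450384  0.19329714]
```

View pics/w2.png

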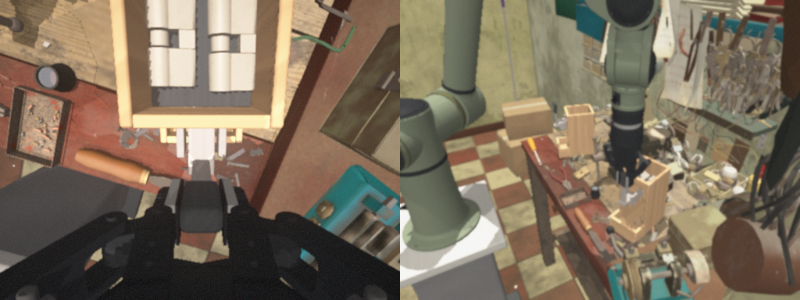

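The fingers hold the handle (left picture, 205,200). The grip width of 0.25 is about 21 mm, which matches the handle. Next I'll pull.

```bash
python3 - <<'E'
from h import *
a=np.radians(18.1);x=np.array([np.cos(a),np.sin(a),0])
p0=manip.read_position()
for k in (.012,.022,.030):
    manip.move_l(p0-k*x,feed=.06)
    print(k,manip.read_ft_force().round(1),(manip.read_position()-p0)@x,manip.read_grip_width())
manip.hold(.6)
im,d=cams.grab_frame("wrist");im2,_=cams.grab_frame("side")
cv2.imwrite("pics/w3.png",cv2.resize(np.hstack([im,im2]),(800,300)))
print(manip.read_t(),manip.read_ft_force())
E
```

```text
0.012 [-1.5  1.4  3.7] -0.012463093185385871 0.2535301521862712
0.022 [-2.7  1.9  3.5] -0.022848210317746465 0.2489379514833596
0.03 [-3.4  1.6  3.6] -0.030783939112562553 0.252786492627384
5.2417 [-2.8330391   2.38907498  4.61140583]
```

View pics/w3.png

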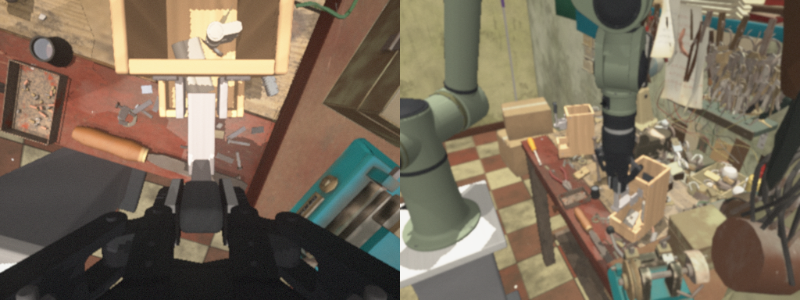

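The floor is open and the cylinders have dropped. In the left picture one seems to stand or lean at (222,35) and the other lies at (185,45). I'll release, back off upwards and look.

```bash
python3 - <<'E'
from h import *
a=np.radians(18.1);x=np.array([np.cos(a),np.sin(a),0])
p=manip.read_position()
manip.grip(0.8)
manip.move_l(p+[0,0,.1],feed=.15)
f=lambda n:cams.grab_frame(n)
c=cams.get_calibration("wrist");im,d=f("wrist")
cv2.imwrite("pics/w4.png",im);np.savez("pics/w4.npz",p=im,d=d,**c)
# over the box, high, for a look down into tray
manip.move_l(p+[0,0,.17]-.0*x,feed=.2)
q=p-.03*x;
c=cams.get_calibration("wrist");im,d=f("wrist")
cv2.imwrite("pics/w5.png",im);np.savez("pics/w5.npz",p=im,d=d,**c)
im2,d2=f("side");c2=cams.get_calibration("side");np.savez("pics/s5.npz",p=im2,d=d2,**c2)
z=cv2.resize(im2[180:330,240:380],None,fx=4,fy=4,interpolation=2)
cv2.imwrite("pics/s5.png",z)
print(manip.read_t(),manip.read_position())
E
```

```text
7.2167 [ 0.41584079 -0.31327134  0.36158737]
```

View pics/w4.png

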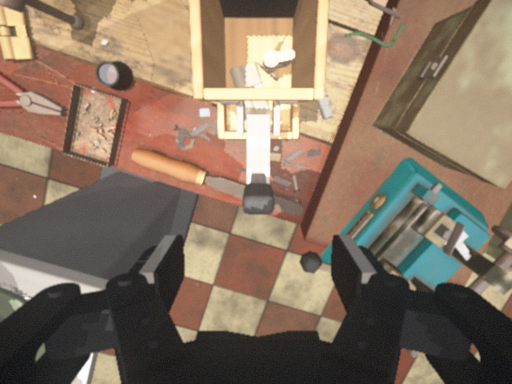

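View pics/w5.png

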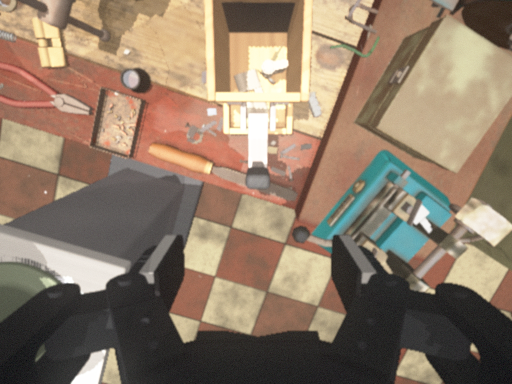

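View pics/s5.png

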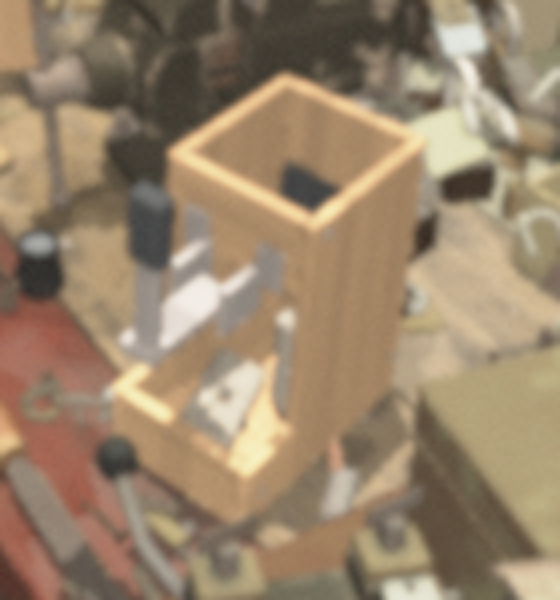

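The floor is open. In the side zoom one cylinder rests in the tray (225,400) and the other stands upright or leans near (285,360). I'll measure their heights.

```bash
python3 - <<'E'
from h import *
g=np.array([.4450,-.3047]);a=np.radians(18.1);x=np.array([np.cos(a),np.sin(a)]);y=np.array([-x[1],x[0]])
o=g+.09*x
for n in("w4","w5","s5"):
    f=np.load(f"pics/{n}.npz");W=world(f['d'],f)
    q=W[...,:2]-o;B=np.stack([q@x,q@y,W[...,2]],-1)*1000
    m=(f['d']>0)&(abs(B[...,1])<40)&(B[...,0]>-88)&(B[...,0]<46)&(B[...,2]<125)
    g3=(f['p'].astype(int).max(-1)-f['p'].astype(int).min(-1))<35
    m&=g3&(B[...,2]>17)&(B[...,2]<110)
    Q=B[m]; print(n,len(Q))
    H,ex,ey=np.histogram2d(Q[:,0],Q[:,1],[range(-90,51,10),range(-40,41,10)])
    T=np.zeros_like(H)
    for b in Q:
        i=int((b[0]+90)//10);j=int((b[1]+40)//10)
        if 0<=j<8: T[i,j]=max(T[i,j],b[2])
    print(T.astype(int))
f=np.load("pics/w4.npz")
cv2.imwrite("pics/w4z.png",cv2.resize(f['p'][0:150,185:335],None,fx=4,fy=4,interpolation=2))
E
```

```text
w4 2170
[[45  0  0  0  0 45 46 46]
 [ 0  0  0  0  0 26  0  0]
 [ 0  0 24 27 30 30  0  0]
 [ 0  0 24 28 30 31  0  0]
 [ 0  0 23 25 31 31  0  0]
 [ 0  0  0 25 25 28  0  0]
 [ 0 20  0 27 27 29  0  0]
 [ 0 76 78 77 26 26  0  0]
 [77 77 78 77 25 26  0  0]
 [76 74 76  0  0  0  0  0]
 [ 0  0  0  0  0  0  0  0]
 [ 0  0  0  0  0  0  0  0]
 [72 73 72 75 71 75 72 74]
 [90 90 89 90 90 89 90 89]]
w5 1876
[[ 46   0   0   0   0  45  45  46]
 [  0   0   0   0   0   0   0   0]
 [  0   0  24  26  31  30   0   0]
 [  0   0  24  26  32  32   0   0]
 [  0   0   0   0   0   0   0   0]
 [  0   0   0  24  27  30   0   0]
 [  0   0  18  25  27  27   0   0]
 [  0  77  79  77  26  27   0   0]
 [ 78  77  78  78  25  25   0   0]
 [ 77  74  76   0   0   0   0   0]
 [  0   0   0   0   0   0   0   0]
 [  0   0   0   0   0   0   0   0]
 [ 74  73  73  73  70  73  70  73]
 [109 109 109 109 109 109 109 108]]
s5 264
[[ 0  0  0  0  0  0  0  0]
 [ 0  0  0  0 33  0  0  0]
 [ 0  0  0 29 33 31  0  0]
 [ 0  0 24 27 32 33  0  0]
 [ 0  0  0 27 28 32  0  0]
 [ 0  0  0 27 28 32 33  0]
 [ 0  0  0  0 27 32 33  0]
 [ 0  0 78 63 27 30 34  0]
 [ 0  0 76 77 25 25  0  0]
 [ 0  0  0  0  0  0  0  0]
 [ 0  0  0  0  0  0  0  0]
 [ 0  0  0  0  0  0  0  0]
 [ 0  0  0  0  0  0  0  0]
 [ 0  0  0  0  0  0  0  0]]
```

View pics/w4z.png

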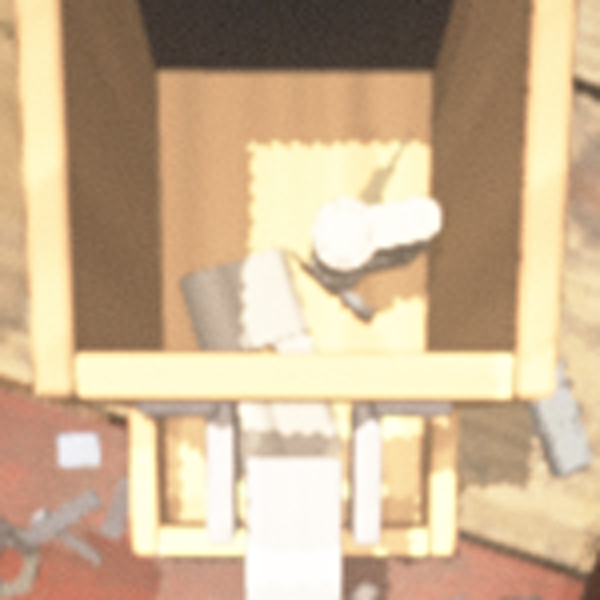

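Measured in the bin frame, one cylinder lies flat (top about 30 mm). The other stands on end at x≈-5, y≈-25 with its top at 77 mm, which is 14 + 63. The task says "lying", so I'll check whether I can safely tip it from the open front.

```bash
python3 - <<'E'
from h import *
np.set_printoptions(linewidth=250)
g=np.array([.4450,-.3047]);a=np.radians(18.1);x=np.array([np.cos(a),np.sin(a)]);y=np.array([-x[1],x[0]])
o=g+.09*x
T=np.full((32,22),-99)
for n in("w4","w5","s5"):
    f=np.load(f"pics/{n}.npz");W=world(f['d'],f)
    q=W[...,:2]-o;B=np.stack([q@x,q@y,W[...,2]],-1)*1000
    m=(f['d']>0)&(B[...,2]<240)
    if n!="s5":
        m[225:,:]=False
        m[240:]=False
    else:
        m[:, :240]=False
    Q=B[m]
    i=((Q[:,0]+360)//10).astype(int);j=((Q[:,1]+160)//15).astype(int)
    k=(i>=0)&(i<32)&(j>=0)&(j<22)
    np.maximum.at(T,(i[k],j[k]),Q[k,2].astype(int))
print("cols y",list(range(-160,170,15)))
for i in range(32): print(-360+10*i,T[i])
# bolt underside from side cam: points in x -130..-50,|y|<35, z 60..180
f=np.load("pics/s5.npz");W=world(f['d'],f);q=W[...,:2]-o;B=np.stack([q@x,q@y,W[...,2]],-1)*1000
m=(f['d']>0)&(B[...,0]<-50)&(B[...,0]>-135)&(abs(B[...,1])<45)&(B[...,2]>55)
Q=B[m]
for xx in range(-140,-50,10):
    R=Q[(Q[:,0]>=xx)&(Q[:,0]<xx+10)]
    if len(R): print(xx,len(R),R.min(0).round(),R.max(0).round())
print("IK")
from scipy.spatial.transform import Rotation as Ro
for bx in(-60,-25):
  for yaw in(18,0,-15,-30):
    for pitch in(0,10,20,30):
      out=[]
      for roll in(0,90,180,270):
        z=np.array([np.cos(np.radians(yaw))*np.cos(np.radians(pitch)),np.sin(np.radians(yaw))*np.cos(np.radians(pitch)),-np.sin(np.radians(pitch))])
        up=np.array([0,0,1.]);xt=up-up@z*z;xt/=np.linalg.norm(xt)
        M=np.stack([xt,np.cross(z,xt),z],1)@Ro.from_euler('z',roll,degrees=True).as_matrix()
        P=[*(o+x*bx/1000-y*.025),.066]
        s=manip.ik(P,Ro.from_matrix(M).as_rotvec())
        out.append(None if s is None else np.round(s,2).tolist())
      print(bx,yaw,pitch,out)
E
```

```text
cols y [-160, -145, -130, -115, -100, -85, -70, -55, -40, -25, -10, 5, 20, 35, 50, 65, 80, 95, 110, 125, 140, 155]
-360 [-99 -99 -99 -99 -99 -99 -99 -99 -99 -99 -99 -99 -99 -99 -99 -99 -99 -99 -99 -99 -99 -99]
-350 [-99 -99 -99 -99 -99 -99 -99 -99 -99 -99 -99 -99 -99 -99 -99 -99 -99 -99 -99 -99 -99 -99]
-340 [-99 -99 -99 -99 -99 -99 -99 -99 -99 -99 -99 -99 -99 -99 -99 -99 -99 -99 -99 -99 -99 -99]
-330 [-99 -99 -99 -99 -99 -99 -99 -99 -99 -99 -99 -99 -99 -99 -99 -99 -99 -99 -99 -99 -99 -99]
-320 [-99 -99 -99 -99 -99 -99 -99 -99 -99 -99 -99 -99 -99 -99 -99 -99 -99 -99 -99 -99 -99 -99]
-310 [-99 -99 -99 -99 -99 -99 -99 -99 -99 -99 -99 -99 -99 -99 -99 -99 -99 -99 -99 -99 -99 -99]
-300 [166 -99 -99 -99 -99 -99 -99 -99 -99 -99 -99 -99 -99 -99 -99 -99 -99 -99 -99 -99 -99 -99]
-290 [185  83 -99 -99 -99 -99 -99 -99 -99 -99 -99 -99 -99 -99 -99 -99 -99 -99 -99 -99 -99 -99]
-280 [197  93  81 -99 -99 -99 -99 -99 -99 -99 -99 -99 -99 -99 -99 -99 -99 -99 -99 -99 -99 -99]
-270 [194 189  94  80 -99 -99 -99 -99 -99 -99 -99 -99 -99 -99 -99 -99 -99 -99 -99 -99 -99 -99]
-260 [193 167  93 111 110 -99 -99 -
[... 4822 characters left out ...]
None, None, None, None]
-25 -15 10 [None, None, None, None]
-25 -15 20 [[-0.98, 1.05, -1.27, -1.87, 0.67, 2.85], [-0.98, 1.05, -1.27, -1.87, 0.67, -1.86], [-0.98, 1.05, -1.27, -1.87, 0.67, -0.29], [-0.98, 1.05, -1.27, -1.87, 0.67, 1.28]]
-25 -15 30 [[-0.94, 0.76, -1.22, -1.34, 0.58, 2.76], [-0.94, 0.76, -1.22, -1.34, 0.58, -1.95], [-0.94, 0.76, -1.22, -1.34, 0.58, -0.38], [-0.94, 0.76, -1.22, -1.34, 0.58, 1.19]]
-25 -30 0 [None, None, None, None]
-25 -30 10 [None, None, None, None]
-25 -30 20 [None, None, None, None]
-25 -30 30 [[-0.77, 0.82, -1.28, -1.57, 0.21, 3.02], [-0.77, 0.82, -1.28, -1.57, 0.21, -1.69], [-0.77, 0.82, -1.28, -1.57, 0.21, -0.12], [-0.77, 0.82, -1.28, -1.57, 0.21, 1.45]]
```

I can't tip the standing cylinder safely:
- **From above:** the gripper body meets the rim while the fingertips are still above 110 mm, and the cylinder's top is at 77 mm.
- **From the front:** the body would hit the tray rim, bolt or guides before the fingertips got there.

It stands steadily and fully inside the tray, so I'll leave it there. I'll do a last check of both bins and hand in.

```bash
python3 - <<'E'
from h import *
manip.hold(1.0)
c=cams.get_calibration("wrist");im,d=cams.grab_frame("wrist");ims,ds=cams.grab_frame("scene")
o=np.load("pics/w5.npz")
print("tray change px",(abs(d-o['d'])[0:100,230:300]>.01).sum())
s0=np.load("pics/scene0.npz");W0=world(s0['d'],s0);W1=world(ds,s0)
for W in(W0,W1):
    Q=W[185:300,145:225].reshape(-1,3);Q=Q[(Q[:,2]>.195)&(Q[:,2]<.235)];print("bin2 handle",cv2.minAreaRect(Q[:,:2].astype(np.float32)))
cv2.imwrite("pics/end.png",np.hstack([cv2.resize(im[0:140,190:330],(400,400)),cv2.resize(ims[180:300,140:260],(400,400))]))
print(manip.read_t(),manip.read_ft_force())
E
```

```text
tray change px 111
bin2 handle ((0.45691779255867004, 0.2012312412261963), (0.022024454548954964, 0.014695566147565842), 75.16997528076172)
bin2 handle ((0.4572223424911499, 0.20117491483688354), (0.021978843957185745, 0.015261855907738209), 74.08245849609375)
8.3167 [1.19308924 0.97433269 0.04033595]
```

View pics/end.png

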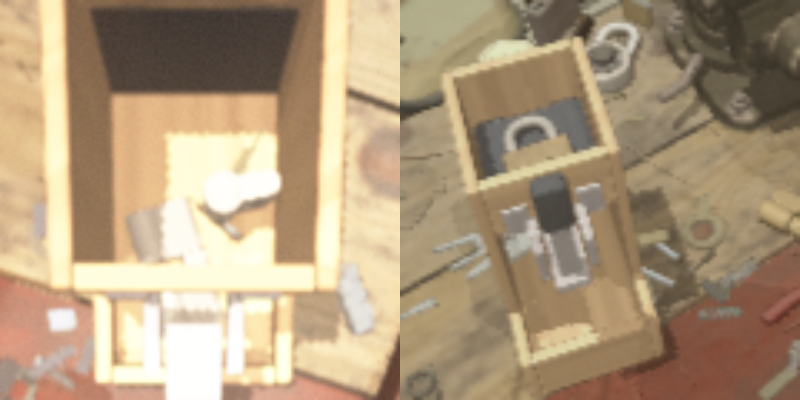

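The last picture shows both cylinders at rest in the tray, at (170,235) and (240,190). Bin 2's padlock is still in its box (530,130) and its handle hasn't moved. The 111 changed depth pixels are probably noise at edges, since the pictures look the same.

```bash
python3 -c "
from rig import manip
manip.finish_job();print(manip.read_t())"
```

```text
the job is handed in; nothing more can be done
the job is handed in; nothing more can be done
```

I emptied the cylinder bin and handed the job in at about 8.3 s, but one of the two cylinders is standing on end in the catch tray instead of lying flat. I gripped the bolt handle of the right-hand bin, pulled it about 31 mm straight out, let go and lifted clear.

**What the last checks showed:**
- **Cylinder bin:** the floor hangs open and both cylinders are inside the tray. One rests low, with its top at about 30 mm.
- **Standing cylinder:** its top is at about 77 mm, above the 45 mm tray rim. It stood steadily in the pictures. I judged that I couldn't tip it without the gripper hitting the bin, so I left it.
- **Other bin:** the padlock is still in its box, and the handle is within 0.5 mm of where it was, so the bolt is in.
- **Depth comparison:** 111 pixels around the box and tray changed between the last two wrist views. I took this as noise at edges because the pictures look the same, but I didn't check it further.

The highest wrist force I read was about 6 N, sampled between moves.

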